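# Set a circuit board up under the bench magnifier

### The arm

A 6-joint arm with a two-finger parallel gripper is mounted at the origin on the work surface. World frame = base frame: x ahead of the robot, y to its left, z up, the work surface at z = 0. Lengths are in mm, angles in rad, forces in N, time in s.
With the tool pointing down it reaches from about 250 to 775 mm from the base axis. Payload 4 kg.
Tool frame: the origin (TCP) lies between the finger pads; the fingertips stand 22 mm ahead of it and the grasp point (between the pads) lies 3 mm ahead of it; z points along the fingers, y is the line along which they close (so a half turn about z gives the same grasp; the last joint's range is limited). The gripper opens to 94 mm and grips with 3 to 60 N. Pads are 16 mm wide; open, the fingers measure 119 mm over their backs; the gripper's body (75 mm by 177 mm) begins 78 mm behind the grasp point.
Start: joints at [-1.269, 0.087, 1.371, -0, 1.684, -0.103], TCP at [216.608, -505.568, 227.506] pointing down, gripper open.
Joint ranges: [-3.1, 3.1], [-0.76, 2.03], [0.27, 2.55], [-1.08, 4.22], [0.17, 2.65], [-2.57, 2.57]. Speed limits (rad/s): [2.79, 2.79, 3.14, 3.14, 3.14, 3.14].

### API

Orientations are given as a unit quaternion [w, x, y, z].
In Python, from plant import ctrl, get_image gives the robot as it stands. The module is installed in compiled form; this text tells all that it offers.
- The arm moves only by the tool send_rows, never from a script. Its argument "steps" is a list of rows, each a list of 6 numbers: the shift along the world's x, y, z in units of 1 m (1.0 is 1 m), then the turn, a rotation vector about the world's x, y, z in units of 30 degrees (1.0 is 30 degrees). A call has 1 to 20 rows; each row is the pose to reach, as a shift and turn from the pose commanded when the call began; what a row does not reach only later rows make up. A row lasts 1/8 s, in which the tool goes at most 62.5 mm and 10.7 degrees, less where a joint would pass 70% of its speed; a pose out of reach is approached as far as the arm can. A call with a number of a shift or a turn outside -1 to 1 is refused whole. A call with a gripper value outside its range is refused whole. "hand" is the opening, from 0 (shut) to 1 (fully open), set as the call begins (left out, the last holds). The fingers move at their own pace and stop on an object; "force" is the grip in N (left out, the last holds). Time passes only in rows, so rows that repeat a pose let the fingers close. It gives the time, the measured TCP pose, the force, the opening and the grip force at its end, in the units of the state.
- ctrl.get_obs(): the state, without advancing time (a new reading comes with each control period).
- get_image(name): name is "scene" or "top" or "wrist"; returns a dict with "pixels" (480x640x3 uint8, red, green, blue), "intrinsics" (3x3 intrinsics, pixels), "R" (3x3) and "t" (3): a world point X has camera coordinates R X + t. Camera axes: x right, y down, z forward; pixel columns grow to the right and rows downward; lengths in mm; the calibration is good to about 2 mm. The wrist camera is an equidistant fisheye: a pixel r from the principal point sees the ray r / f radians off the axis. A picture is of the moment at which its call begins. There is no depth.
- ctrl.hand_in(): hands the job in; it is judged then, once.
The state is a dict: "time": time; "joints": joint angles; "qvel": joint speeds; "effort": joint torques, N m; "position": TCP position; "tool_rot": TCP orientation; "force": force on the tool from outside, world axes, zero at the start; "wrist_torque": the same for the moment, N m; "finger_gap": opening from 0.0 (shut) to 1.0 (fully open); "finger_force": force on a finger pad.
Only numpy, scipy, OpenCV 4.12 (cv2) and the standard library are available. Lean on these libraries where they do the work, as an engineer would, in place of code of your own. Each camera call takes 0.05 s, during which the arm holds its last target. There are 200 camera calls.

### The job

Set the circuit board up for inspection: push the board holder's rail round on its swivel until the row of metal sockets faces the robot, square to the front edge of the bench, and push the magnifier's arm round until its lens is centred over the board. Only push with a fingertip - grip nothing, lift nothing, keep off the lens glass and the board itself, and do not shift the holder's base. Leave all the other things on the bench where they lie.

Things in the scene. Friction and masses are not known exactly. Their poses are not given: they have to be found in the camera images.
- holder: Base of the board holder: loose round cast disc, 130 mm across, about 1.6 kg, with a short column; stands on the bench. Origin: centre of its underside, on the swivel's vertical axis. Its heading means nothing.
- board: Green circuit board, 76 x 112 x 2 mm, level, clamped in the holder's jaws; turns with the rail. Origin: its centre, on the swivel axis, 95 mm above the bench. y axis along the rail; the -x long side carries three metal sockets: at zero yaw they face the robot, square. It starts 0.5 to 1.35 rad counter-clockwise (from above) of that. Its parts reach 109 mm above the bench.
- sockets (a point): Point at the middle of the row of three metal sockets, on the board's -x edge, 40 mm from the swivel axis.
- rail_left (a point): End of the holder's rail on the board's +y side, 110 mm from the swivel axis. The rail is a straight aluminium bar 220 mm long, 16 mm wide, 54 to 66 mm above the bench, centred on the axis; its last 41 mm at either end are bare and are the place to push. Friction swivel: about 1 N at the rail's end turns it, and it stays where it is left.
- rail_right (a point): The other end of the same rail, on the board's -y side, 110 mm from the axis. The two black jaws stand 52 to 69 mm from the axis along the rail, up to 103 mm above the bench; their thumbscrews stick out to the board's +x side, 34 mm from the rail's centre line.
- magnifier: Bench magnifier's fixed foot: white disc 160 mm across with an upright 18 mm post, to the left (+y) of the holder. Origin: centre of the underside, on the post's axis, about which the arm swings level. The hub on top reaches 244 mm above the bench.
- lens: The magnifier's round glass, 100 mm across, level, in a white ring 130 mm across and 26 mm thick. Origin: centre of the glass, 250 mm from the post's axis, 215 mm above the bench. At the start it is swung aside towards the robot and the left; to reach the board the arm swings counter-clockwise (seen from above). The board's centre lies within 7 mm of the circle that the lens centre runs on.
- bar_mid (a point): Point in the middle of the magnifier's arm, 130 mm from the post's axis towards the lens, 215 mm above the bench. The arm is a straight level steel bar 14 mm wide and 16 mm high, bare from 18 to 167 mm from the post's axis. It turns with friction: about 3 N here moves it, and it stays where it is left.
- solder_reel: Reel of solder standing on end, 56 mm across, 45 mm high. Origin: centre of the underside. To be left alone.
- tape_roll: Roll of tape lying flat, 58 mm across, 19 mm high. Origin: centre of the underside. To be left alone.
- dish: Round pale glass dish, 124 mm across, 36 mm high. Origin: centre of the underside. To be left alone.
- multitool: Folded steel multitool lying flat, 100 x 35 x 18 mm, along its x axis. Origin: centre of the underside. To be left alone.
- tweezers: Steel tweezers lying flat, 120 mm long along their x axis, 7 mm high. Origin: middle of the underside. To be left alone.
- terminal_strip: Black plastic terminal strip lying flat, 95 x 18 x 16 mm, along its x axis. Origin: centre of the underside. To be left alone.
- driver: Screwdriver lying flat, 150 mm long along its x axis, about 30 mm high at most. To be left alone.
- table: The bench. Its axes are the world's: the front edge, at the robot's side, runs along y.

How it is judged (in metres and radians):
At the end, for the whole second after the job is handed in: The board's sockets face the robot, square to the bench's front edge within 0.16 rad (9 degrees); the lens centre is within 22 mm, seen from above, of the board's centre; both are at rest; the holder's base stands flat within 20 mm of where it stood (angle between the x axis of board and the x axis of table, either way round below 0.16 rad and x of sockets in the frame of holder below -0.02 m and horizontal distance between lens and board below 0.022 m and linear speed of lens below 0.02 m/s and angular speed of board below 0.1 rad/s and distance of holder from where it was at the start of the episode below 0.02 m and height (world z) of holder below 0.006 m and angle between holder's own z axis and vertical below 0.05 rad); the robot touches nothing.
It fails at once if the holder is lifted, tipped or shifted by more than 20 mm (height (world z) of holder above 0.01 m or angle between holder's own z axis and vertical above 0.12 rad or distance of holder from where it was at the start of the episode above 0.02 m).
It fails at once if the lens glass is touched (contact force between any of the fingers, the arm and lens above 0.3 N).
It fails at once if the board itself is touched (contact force between any of the fingers, the arm and board above 0.3 N).
It fails at once if any other thing on the bench is moved by more than 25 mm or lifted (distance of any of solder_reel, tape_roll, dish, multitool, tweezers, terminal_strip, driver from where it was at the start of the episode above 0.025 m or height (world z) of any of solder_reel, tape_roll, dish, multitool, tweezers, terminal_strip, driver above 0.02 m).
It also fails if it takes over 67 s, if anything falls off the work surface, if the arm or the gripper's body presses on something with over 40 N, if the wrist force passes 120 N, or if a joint passes its speed limit or range.

## Working session

There is one attempt and no reset: what is moved stays moved. The work goes in short steps, Python scripts to look and compute and a tool call to move; the robot and the scene stay as the last step left them, time stands still between calls to the robot, and variables do not carry over. Pictures are saved under pics/ and viewed, at most 10 in all, crops included, and the job is handed in when it is done.

Besides the shell and the picture viewer there is one more tool, called after ">>>" as name([rows], argument=value, ...), one row to a line, values as JSON. send_rows: Moves the arm, as the interface text tells. Shifts and turns lie within -1 to 1; 1 stands for 1 m of shift or 30 degrees of turn. Its arguments: {"type":"object","properties":{"steps":{"type":"array","items":{"type":"array","items":{"type":"number","minimum":-1,"maximum":1}}},"hand":{"type":"number"},"force":{"type":"number"}},"required":["steps"]}

```bash
mkdir -p pics; cat > h.py <<'E'
import numpy as np, cv2
from plant import ctrl, get_image
def snap(n,f):
    im=get_image(n); cv2.imwrite(f'pics/{f}.png',im['pixels'][:,:,::-1]); np.savez(f'pics/{f}.npz',**im); return im
def ray(im,uv,z):
    K,R,t=[np.array(im[k],float) for k in('intrinsics','R','t')]
    d=R.T@np.linalg.solve(K,[uv[0],uv[1],1]); c=-R.T@t
    return c+d*(z-c[2])/d[2]
def proj(im,X):
    p=im['intrinsics']@(im['R']@np.array(X,float)+im['t']); return p[:2]/p[2]
E
python3 - <<'E'
from h import *
for n in('top','scene'):
    im=snap(n,n+'0'); print(n,-im['R'].T@im['t'],im['R'].round(2).tolist())
E
```

```text
top [425.27721646  -5.60280228 948.76228538] [[-0.01, -1.0, -0.01], [-0.99, 0.01, -0.14], [0.14, 0.01, -0.99]]
scene [1000.38142067 -226.81890502  971.4544044 ] [[0.38, 0.92, -0.0], [0.77, -0.32, -0.55], [-0.5, 0.21, -0.84]]
```

View pics/top0.png

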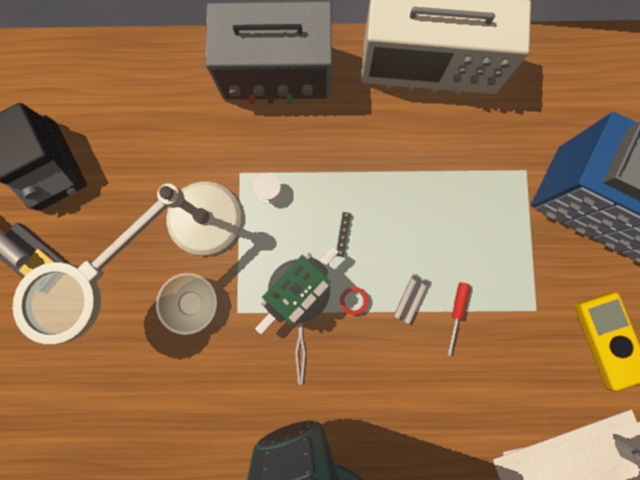

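View pics/scene0.png

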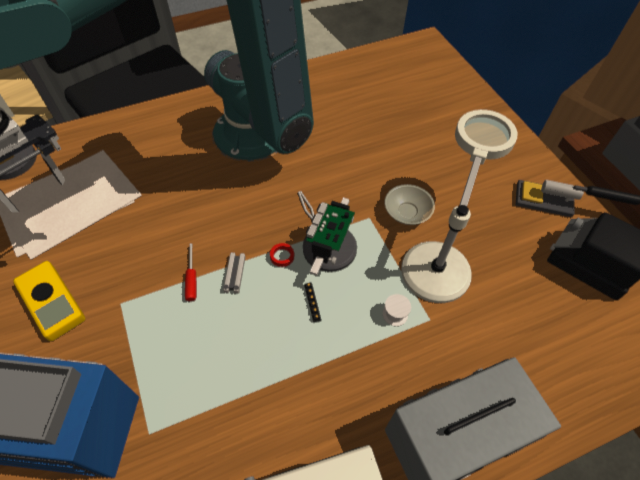

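Top view: the board is at about (297,290), with its sockets towards the lower right. The rail's bare ends are near (265,325), which is rail_left, and (333,257). The lens is at (54,303), the hub at (168,192) and the foot at (204,218). The scene view agrees with this. Next I'll measure.

```bash
cat > m.py <<'E'
from h import *
def blob(mask,near):
    n,l,s,c=cv2.connectedComponentsWithStats(mask.astype(np.uint8)); 
    i=1+np.argmin([np.hypot(*(c[k]-near))+(1e4 if s[k][4]<30 else 0) for k in range(1,n)])
    return max(cv2.findContours((l==i).astype(np.uint8),0,2)[0],key=cv2.contourArea)
def board(im,near):
    h=cv2.cvtColor(im['pixels'],cv2.COLOR_RGB2HSV)
    m=(h[...,0]>50)&(h[...,0]<85)&(h[...,1]>110)
    c=blob(cv2.morphologyEx(m.astype(np.uint8),3,np.ones((7,7))),near)
    P=np.array([ray(im,p,96)[:2] for p in c[:,0]],np.float32)
    return cv2.minAreaRect(P)
def white(im,near,z):
    h=cv2.cvtColor(im['pixels'],cv2.COLOR_RGB2HSV)
    m=(h[...,1]<60)&(h[...,2]>165)
    c=blob(m,near)
    return c,np.array([ray(im,p,z)[:2] for p in c[:,0]],np.float32)
E
python3 - <<'E'
from m import *
im=dict(np.load('pics/top0.npz')); sc=dict(np.load('pics/scene0.npz'))
print('board top',board(im,(297,290)),'scene',board(sc,(330,230)))
for n,i,pts in(('top',im,[(265,325),(331,257)]),('scene',sc,[(316,267),(343,203)])):
    for p in pts:
        c,P=white(i,p,66); print(n,'rail',cv2.boundingRect(c),cv2.minAreaRect(P))
c,P=white(im,(54,303),228); print('ring',cv2.boundingRect(c),cv2.minEnclosingCircle(P))
for p,z in(((204,218),15),((168,192),244)): print(p,ray(im,p,z))
for p,z in(((438,272),15),((460,215),244),((486,134),228)): print('sc',p,ray(sc,p,z))
a=cv2.resize(im['pixels'][150:360,0:360],None,fx=2.2,fy=2.2,interpolation=2)
cv2.imwrite('pics/crop0.png',a[:,:,::-1])
E
```

```text
board top ((824.8065185546875, 64.21234130859375), (9.762066841125488, 6.307902812957764), 13.473955154418945) scene ((443.55059814453125, 50.50323486328125), (75.645263671875, 114.92335510253906), 46.0244026184082)
top rail (256, 313, 19, 21) ((379.0363464355469, 112.4721908569336), (15.674139976501465, 40.45020294189453), 47.15253829956055)
top rail (314, 282, 14, 14) ((446.41925048828125, 4.1929168701171875), (12.381579399108887, 26.156497955322266), 44.44504165649414)
scene rail (311, 259, 12, 15) ((509.6912536621094, -12.179176330566406), (15.816607475280762, 38.05638885498047), 46.009620666503906)
scene rail (342, 198, 7, 7) ((372.0211181640625, 119.89079284667969), (14.325308799743652, 14.184830665588379), 44.116859436035156)
ring (26, 273, 29, 60) ((423.1512756347656, 430.7242126464844), 46.564353942871094)
(204, 218) [596.37885386 249.71636763  15.        ]
(168, 192) [597.39027985 246.32163925 244.        ]
sc (438, 272) [606.44597758 250.76520496  15.        ]
sc (460, 215) [609.30561934 238.6219549  244.        ]
sc (486, 134) [434.17695134 419.4528664  228.        ]
```

View pics/crop0.png

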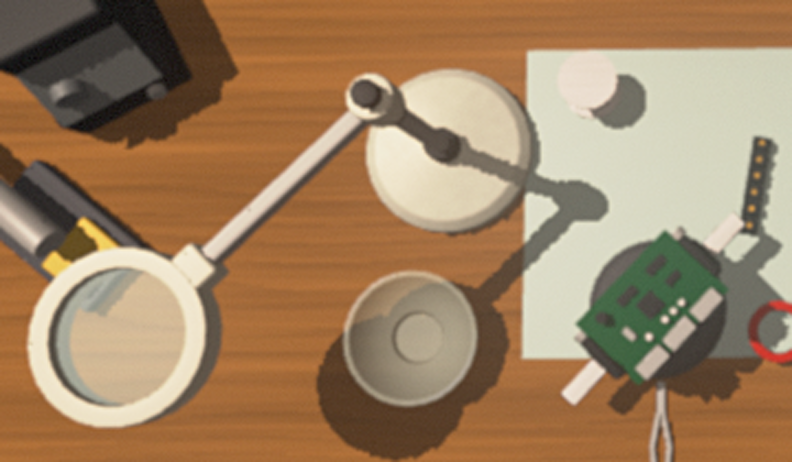

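The crop confirms the layout. Both views agree on board centre at about (444,50), yaw about 46° and post at about (600,248). The measured distances check out: rail-end centres are about 90 mm from the axis, and board to post is 252 mm.

```bash
python3 - <<'E'
from m import *
from scipy.spatial.transform import Rotation as Ro
o=ctrl.get_obs(); q=o['tool_rot']; print(o['position'],Ro.from_quat(np.roll(q,-1)).as_matrix().round(3).tolist(),o['force'])
im=dict(np.load('pics/top0.npz')); sc=dict(np.load('pics/scene0.npz'))
for z in(228,215):print('lens',ray(im,(53.6,303.2),z),ray(sc,(486,134),z))
for z in(244,223): print('hub',ray(im,(369/2.2,150+96/2.2),z))
C=np.array([444,50])
for a in(46,30,15,0,-3):
    s,c=np.sin(np.radians(a)),np.cos(np.radians(a)); d=8+8*c+12.5*s
    print(a,(C+96*np.array([-s,c])-d*np.array([c,s])).round(1))
E
```

```text
[ 216.45916511 -505.12313795  226.43698359] [[0.919, 0.394, -0.001], [0.394, -0.919, 0.002], [0.0, -0.002, -1.0]] [-0.1016422   0.3739629  -0.71083436]
lens [421.64675524 427.84242202 228.        ] [434.17695134 419.4528664  228.        ]
lens [421.58127458 435.66023939 215.        ] [424.27633328 430.75353659 215.        ]
hub [594.70235295 246.65612087 244.        ]
hub [599.75076138 254.17275094 223.        ]
46 [359.3 100.5]
30 [377.7 122.5]
15 [400.8 137.8]
0 [428. 146.]
-3 [433.7 146.7]
```

>>> send_rows([
  [0.01, 0.05, 0, 0, 0, -0.1],
  [0.02, 0.1, 0, 0, 0, -0.2],
  [0.03, 0.15, 0, 0, 0, -0.3],
  [0.05, 0.2, 0, 0, 0, -0.4],
  [0.06, 0.25, 0, 0, 0, -0.5],
  [0.07, 0.3, 0, 0, 0, -0.6],
  [0.08, 0.35, 0, 0, 0, -0.7],
  [0.09, 0.4, 0, 0, 0, -0.773],
  [0.1, 0.45, 0, 0, 0, -0.773],
  [0.11, 0.5, 0, 0, 0, -0.773],
  [0.12, 0.55, 0, 0, 0, -0.773],
  [0.128, 0.591, 0, 0, 0, -0.773],
  [0.128, 0.591, -0.05, 0, 0, -0.773],
  [0.128, 0.591, -0.1, 0, 0, -0.773],
  [0.128, 0.591, -0.14, 0, 0, -0.773],
  [0.128, 0.591, -0.157, 0, 0, -0.773],
  [0.128, 0.591, -0.157, 0, 0, -0.773],
  [0.128, 0.591, -0.157, 0, 0, -0.773],
], hand=0, force=20)

```text
time: 2.35
position: [345.2, 85.5, 71.3]
tool_rot: [-0.0, 1.0, -0.0, 0.001]
force: [-0.0, -0.4, -0.3]
finger_gap: 0.005
finger_force: 0.0
```

>>> send_rows([
  [0.007, 0.008, -0.002, 0, 0, 0],
  [0.014, 0.015, -0.002, 0, 0, 0],
  [0.02, 0.022, -0.002, 0, 0, 0],
  [0.026, 0.029, -0.002, 0, 0, 0],
  [0.0325, 0.037, -0.002, 0, 0, 0],
  [0.04, 0.043, -0.002, 0, 0, 0],
  [0.048, 0.048, -0.002, 0, 0, 0],
  [0.056, 0.052, -0.002, 0, 0, 0],
  [0.064, 0.055, -0.002, 0, 0, 0],
  [0.071, 0.058, -0.002, 0, 0, 0],
  [0.077, 0.06, -0.002, 0, 0, 0],
  [0.077, 0.06, -0.002, 0, 0, 0],
  [0.077, 0.06, -0.002, 0, 0, 0],
])

```text
time: 3.98
position: [421.8, 145.6, 68.6]
tool_rot: [-0.0, 1.0, 0.0, 0.0]
force: [0.4, -0.5, 0.4]
finger_gap: 0.003
finger_force: 0.0
```

```bash
python3 - <<'E'
from m import *
sc=snap('scene','scene1'); im=snap('top','top1'); print(board(sc,(330,230)))
for n,i in(('top',im),('scene',sc)):
    for p in((424,140,66),(444,-40,66)):
        q=proj(i,p); c,P=white(i,q,66); print(n,q.round(),cv2.boundingRect(c),cv2.minAreaRect(P))
a=np.hstack([cv2.resize(i['pixels'][y:y+160,x:x+160],(400,400),interpolation=2) for i,x,y in((im,210,200),(sc,250,150))])
cv2.imwrite('pics/crop1.png',a[:,:,::-1])
E
```

```text
((445.7877502441406, 50.915279388427734), (75.56788635253906, 113.90433502197266), 2.317798376083374)
top [251. 300.] (254, 293, 8, 10) ((428.9478759765625, 126.95760345458984), (17.577648162841797, 13.655159950256348), 0.6260819435119629)
top [343. 289.] (359, 298, 4, 9) ((418.8533935546875, -73.19176483154297), (5.820207595825195, 15.425089836120605), 88.93209075927734)
scene [362. 215.] (360, 215, 14, 10) ((439.9275207519531, 142.28280639648438), (15.154158592224121, 32.28147506713867), 3.150512218475342)
scene [294. 246.] (286, 245, 12, 9) ((449.51947021484375, -46.70146179199219), (15.534980773925781, 23.79472541809082), 2.967823028564453)
```

View pics/crop1.png

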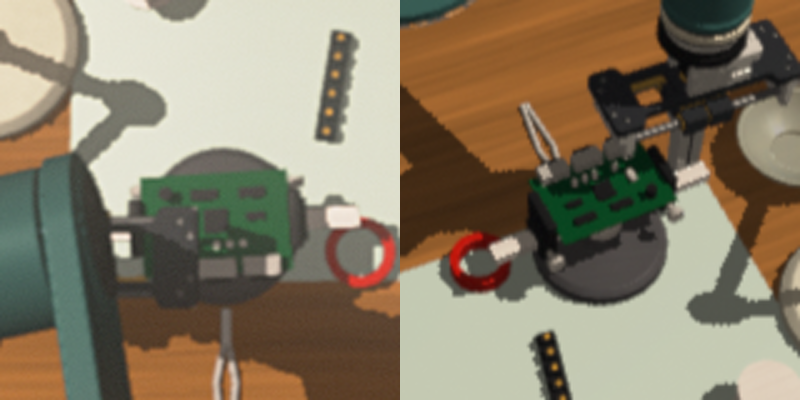

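The board is nearly square, with about 3° left to go. In the crop the finger sits on the bare left rail end at roughly (120,250), clear of the board. I'll push 5 mm more, back off, rise, and go round behind the magnifier bar.

>>> send_rows([
  [0.003, 0, 0, 0, 0, 0],
  [0.005, 0, 0, 0, 0, 0],
  [0.006, 0, 0, 0, 0, 0],
  [0.006, 0, 0, 0, 0, 0],
  [-0.01, 0, 0, 0, 0, 0],
  [-0.03, 0, 0, 0, 0, 0],
  [-0.03, 0, 0.05, 0, 0, 0],
  [-0.03, 0, 0.1, 0, 0, 0],
  [-0.03, 0, 0.15, 0, 0, 0],
  [-0.03, 0, 0.2, 0, 0, 0],
  [-0.03, 0, 0.25, 0, 0, 0],
  [-0.03, 0, 0.25, 0, 0, 0],
  [0, 0.05, 0.25, 0, 0, 0],
  [0.03, 0.1, 0.25, 0, 0, 0],
  [0.07, 0.14, 0.25, 0, 0, 0],
  [0.1, 0.19, 0.25, 0, 0, 0],
  [0.118, 0.229, 0.25, 0, 0, 0],
  [0.118, 0.229, 0.25, 0, 0, 0],
])

```text
time: 6.32
position: [539.2, 376.3, 313.6]
tool_rot: [0.002, 1.0, 0.001, -0.003]
force: [0.7, 0.8, -0.6]
finger_gap: 0.002
finger_force: 0.0
```

```bash
python3 - <<'E'
from m import *
print(ctrl.get_obs()['position'])
sc=snap('scene','scene2'); print(board(sc,(330,230)))
for p in((444,140,66),(444,-40,66)):
    c,P=white(sc,proj(sc,p),66); print(cv2.minAreaRect(P))
E
```

```text
[539.23202965 376.3374902  313.57751086]
((447.7511291503906, 50.776859283447266), (112.57157135009766, 74.57102966308594), 87.94145965576172)
((419.84466552734375, 240.6918182373047), (16.816926956176758, 23.600975036621094), 18.30377960205078)
((445.2220764160156, -47.834285736083984), (15.032953262329102, 21.60257339477539), 1.1397340297698975)
```

View pics/scene2.png

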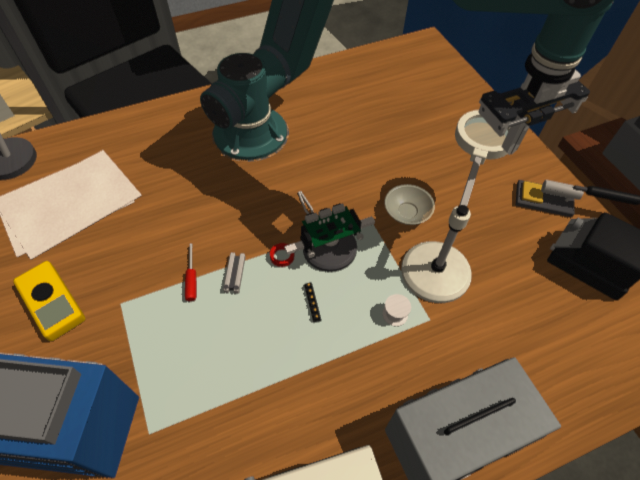

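The scene view shows the board square at (330,235), every other item in place, and the finger hanging beyond the bar at (515,135), clear of the ring. I'll descend and push the bar.

>>> send_rows([
  [0, 0, -0.05, 0, 0, 0],
  [0, 0, -0.096, 0, 0, 0],
  [0, 0, -0.096, 0, 0, 0],
  [-0.009, -0.008, -0.096, 0, 0, 0],
  [-0.017, -0.015, -0.096, 0, 0, 0],
  [-0.024, -0.021, -0.096, 0, 0, 0],
  [-0.031, -0.027, -0.096, 0, 0, 0],
  [-0.037, -0.032, -0.096, 0, 0, 0],
  [-0.045, -0.041, -0.096, 0, 0, 0],
  [-0.052, -0.05, -0.096, 0, 0, 0],
  [-0.058, -0.059, -0.096, 0, 0, 0],
  [-0.063, -0.069, -0.096, 0, 0, 0],
  [-0.067, -0.08, -0.096, 0, 0, 0],
  [-0.071, -0.091, -0.096, 0, 0, 0],
  [-0.073, -0.102, -0.096, 0, 0, 0],
  [-0.074, -0.113, -0.096, 0, 0, 0],
  [-0.075, -0.125, -0.096, 0, 0, 0],
  [-0.075, -0.125, -0.096, 0, 0, 0],
])

```text
time: 8.62
position: [463.9, 247.6, 222.3]
tool_rot: [0.001, 1.0, -0.001, -0.001]
force: [-0.1, -0.0, 0.0]
finger_gap: 0.005
finger_force: 0.0
```

```bash
python3 - <<'E'
from m import *
sc=snap('scene','scene3'); im=snap('top','top3')
a=np.hstack([i['pixels'][y:y+300,x:x+400] for i,x,y in((im,0,100),(sc,240,50))])
cv2.imwrite('pics/crop3.png',a[:,:,::-1])
E
```

```text
(no output)
```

View pics/crop3.png

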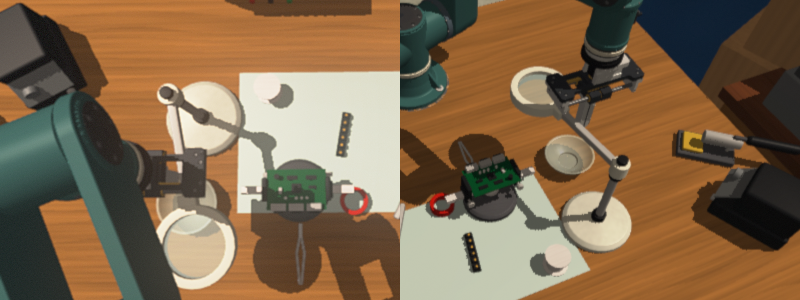

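The bar swings as planned. The ring is now near (196,348) in the top view, on course for the board. I'll go on to about 7° short of the target.

>>> send_rows([
  [0.001, -0.009, 0, 0, 0, 0],
  [0.002, -0.018, 0, 0, 0, 0],
  [0.003, -0.026, 0, 0, 0, 0],
  [0.005, -0.034, 0, 0, 0, 0],
  [0.008, -0.042, 0, 0, 0, 0],
  [0.011, -0.05, 0, 0, 0, 0],
  [0.014, -0.057, 0, 0, 0, 0],
  [0.018, -0.065, 0, 0, 0, 0],
  [0.021, -0.07, 0, 0, 0, 0],
  [0.023, -0.073, 0, 0, 0, 0],
  [0.023, -0.073, 0, 0, 0, 0],
  [0.023, -0.073, 0, 0, 0, 0],
])

```text
time: 10.22
position: [487.6, 175.7, 222.4]
tool_rot: [0.001, 1.0, -0.0, -0.0]
force: [-0.5, -0.2, -0.2]
finger_gap: 0.004
finger_force: 0.1
```

```bash
cat > lens.py <<'E'
from m import *
def ring(im,near):
    h=cv2.cvtColor(im['pixels'],cv2.COLOR_RGB2HSV)
    m=((h[...,1]<70)&(h[...,2]>150)).astype(np.uint8)
    return blob(m,near)
E
python3 - <<'E'
from lens import *
sc=snap('scene','scene4'); im=snap('top','top4')
a=np.hstack([cv2.resize(i['pixels'][y:y+200,x:x+130],None,fx=3,fy=3,interpolation=2) for i,x,y in((im,200,220),(sc,290,100))])
cv2.imwrite('pics/crop4.png',a[:,:,::-1])
for th in(222,226,232.6):
    u=np.array([np.cos(np.radians(th)),np.sin(np.radians(th))]); L=np.r_[np.array([597,250])+250*u,215]; print(th,L.round(),proj(im,L).round(),proj(sc,L).round())
E
```

```text
222 [411.  83. 215.] [271. 308.] [340. 176.]
226 [423.  70. 215.] [279. 300.] [337. 182.]
232.6 [445.  51. 215.] [290. 287.] [333. 192.]
```

View pics/crop4.png

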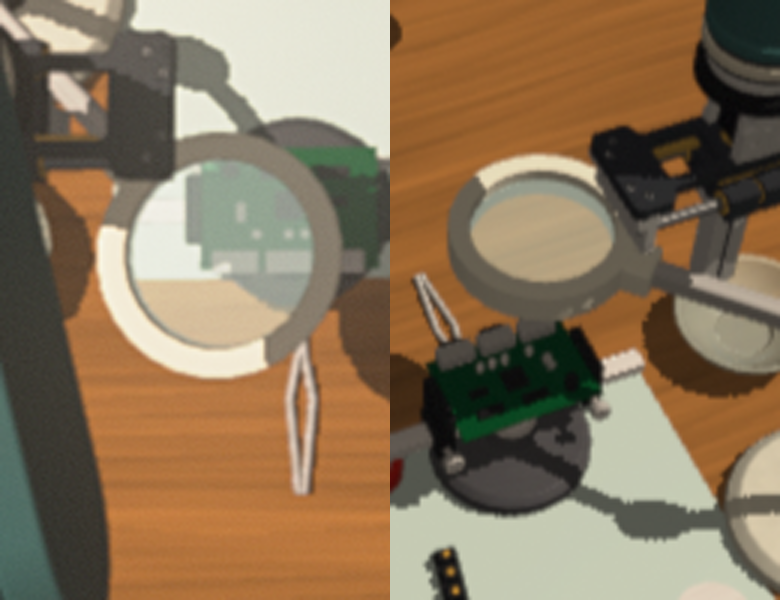

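```bash
python3 - <<'E'
from lens import *
sc=dict(np.load('pics/scene4.npz')); im=dict(np.load('pics/top4.npz'))
for z in(228,221,215):print(ray(im,(273.3,305),z).round(1),ray(sc,(340.7,175),z).round(1))
for p in((444,135,66),(444,-40,66)):
    c,P=white(sc,proj(sc,p),66); print(cv2.minAreaRect(P))
print(board(sc,(330,235)))
E
```

```text
[416.3  77.4 228. ] [419.9  78.5 228. ]
[416.2  78.2 221. ] [414.4  81.4 221. ]
[416.2  78.9 215. ] [409.7  83.9 215. ]
((444.5577697753906, 142.63507080078125), (32.08977127075195, 13.880154609680176), 89.34296417236328)
((464.39984130859375, -175.31015014648438), (8.725187301635742, 57.41360855102539), 62.998600006103516)
((447.7360534667969, 50.65245819091797), (112.61953735351562, 73.76915740966797), 88.38109588623047)
```

Lens now at about (416,78) from both views, board axis about (445,51), so 9° remains. The finger is where the model says it should be.

>>> send_rows([
  [0.003, -0.004, 0, 0, 0, 0],
  [0.005, -0.007, 0, 0, 0, 0],
  [0.007, -0.01, 0, 0, 0, 0],
  [0.01, -0.013, 0, 0, 0, 0],
  [0.012, -0.015, 0, 0, 0, 0],
  [0.013, -0.016, 0, 0, 0, 0],
  [0.013, -0.016, 0, 0, 0, 0],
  [0.013, -0.016, 0, 0, 0, 0],
  [-0.005, 0, 0, 0, 0, 0],
  [-0.03, 0.03, 0, 0, 0, 0],
  [-0.03, 0.03, 0.05, 0, 0, 0],
  [-0.03, 0.03, 0.1, 0, 0, 0],
  [-0.03, 0.06, 0.15, 0, 0, 0],
  [-0.03, 0.12, 0.15, 0, 0, 0],
  [-0.03, 0.17, 0.15, 0, 0, 0],
  [-0.03, 0.22, 0.15, 0, 0, 0],
  [-0.03, 0.22, 0.15, 0, 0, 0],
])

```text
time: 12.45
position: [457.6, 398.4, 370.3]
tool_rot: [0.002, 1.0, 0.001, -0.001]
force: [-0.0, -0.2, -0.1]
finger_gap: 0.005
finger_force: 0.0
```

```bash
python3 - <<'E'
from lens import *
sc=snap('scene','scene5'); im=snap('top','top5')
a=np.hstack([cv2.resize(i['pixels'][y:y+200,x:x+130],None,fx=3,fy=3,interpolation=2) for i,x,y in((im,225,200),(sc,270,110))])
cv2.imwrite('pics/crop5.png',a[:,:,::-1])
for n,i in(('top',im),('sc',sc)): print(n,proj(i,(445,51,228)),proj(i,(445,51,215)))
for p in((444,135,66),(444,-45,66)):
    c,P=white(sc,proj(sc,p),66); print(cv2.minAreaRect(P))
E
```

```text
top [289.98756841 286.67281157] [290.61617507 286.888633  ]
sc [333.37488353 187.77519077] [333.13196879 191.90618459]
((444.5632019042969, 143.10507202148438), (31.149702072143555, 13.880154609680176), 89.34296417236328)
((454.2308654785156, -170.00338745117188), (8.082292556762695, 75.88639068603516), 63.994056701660156)
```

View pics/crop5.png

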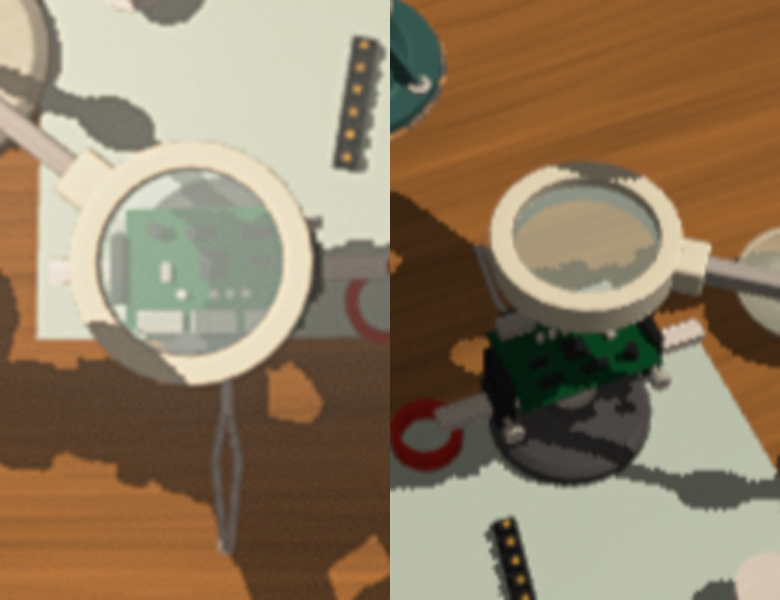

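The ring is centred at about (288.7,287.4) in the top view, against (290,286.7) for the board axis. That is about 3 mm off, and the scene view agrees. The rail is square and the robot is clear.

```bash
python3 -c "
from plant import ctrl
print(ctrl.hand_in())"
```

```text
the job is handed in; nothing more can be done
None
```

The job is handed in, though no verdict came back: by the last pictures the sockets face the robot within about 2° of square, the lens is about 3 mm from the board's centre, the holder's base moved only a few millimetres at most, and no other item was seen to move.

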